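# Put the mills and tins back on the condiment board in order of height

### The job

The oil bottle and the ramekin already stand in the two end wells of the condiment board. Put the two mills and the two brass tins that stand round the board back upright into its four empty wells, one to a well, so that the row steps down in height all the way from the oil bottle to the ramekin. Leave everything else where it stands.

Things in the scene. Friction and masses are not known exactly. Their poses are not given: they have to be found in the camera images.
- condiment_board: oak plank, fixed: 96 mm wide (its x, pointing away from the robot), 553 mm long (its y), 22 mm thick, brass bail at each end. Six round wells in a row, 82 mm across, 10 mm deep: centres at x = 0, y = +-222.5, +-133.5, +-44.5 mm; well floor at z = 12 mm. Origin: centre of underside, z up. Wall cupboards hang 460 mm above the worktop from 205 mm beyond its centre line
- oil_bottle: dark green glass oil bottle with a red stopper, 272 mm high and 60 mm across the body, loose, standing in one of the two end wells, which one changes from start to start; origin at the centre of its underside, z up
- ramekin: small white fluted ramekin, 68 mm across, 45 mm high, loose, standing in the other end well; origin at the centre of its underside, z up
- pepper_mill: tall dark-wood mill, 190 mm high, foot 58 mm across; a round head about 50 mm across from 138 to 179 mm above the foot (widest at about 158 mm; a good place to grip), small metal knob on top; the head does not turn; about 0.19 kg. Origin at the centre of its underside, z up
- salt_mill: shorter light-wood mill, 150 mm high, foot 58 mm across; a round head about 50 mm across from 109 to 139 mm above the foot (widest at about 124 mm; a good place to grip), small metal knob on top; the head does not turn; about 0.19 kg. Origin at the centre of its underside, z up
- tall_tin: the taller of the two brass tea tins on the open worktop, a straight cylinder 67 mm across, 95 mm high, with a 12 mm knob on its lid up to 106 mm; the lid stays on; grip it across the body, at 30 to 80 mm above its foot; about 0.19 kg. Origin at the centre of its underside, z up
- short_tin: the shorter of the two brass tea tins on the open worktop, a straight cylinder 67 mm across, 60 mm high, with a 12 mm knob on its lid up to 71 mm; the lid stays on; grip it across the body, at 25 to 50 mm above its foot; about 0.19 kg. Origin at the centre of its underside, z up
- spice_jar: bystander: corked glass spice jar, 44 mm across, 92 mm high, loose. Origin at the centre of its underside, z up
- glass: bystander: small clear drinking glass, 60 mm across, 73 mm high, loose. Origin at the centre of its underside, z up
- lime: bystander: green lime, 57 x 48 mm, 48 mm high, loose. Origin at the centre of its underside, z up
Things that resemble listed ones, but are neither listed nor needed, are in the scene too. What is shaped like the tall_tin but purple is not meant.

How it is judged:
By the outcome, as a careful person would: the job done as asked, in the order asked, and still so for the second after the job is handed in, with the robot touching nothing.
It also fails if it takes over 122 s, if anything falls off the work surface, if the arm or the gripper's body presses on something with over 40 N, if the wrist force passes 120 N, or if a joint passes its speed limit or range.

### The arm

A 6-joint arm with a two-finger parallel gripper is mounted at the origin on a cart in front of the work surface, level with it; the furniture and walls round the work are solid. World frame = base frame: x ahead of the robot, y to its left, z up, the work surface at z = 0. Lengths are in m, angles in degrees, forces in N, time in s.
With the tool pointing down it reaches from about 0.2 to 0.875 m from the base axis. Payload 3.4 kg.
Tool frame: the origin (TCP) lies midway between the tips of the shut fingers; the grasp point (between the pads) lies r.grasp_offset behind it (r.grasp_offset is the distance from the TCP to the grasp point, in m); z points along the fingers, y is the line along which they close (so a half turn about z gives the same grasp; the last joint's range is limited). The gripper opens to 94 mm and grips with 3 to 60 N. Pads are 16 mm wide; open, the fingers measure 119 mm over their backs; the gripper's body (75 mm by 177 mm) begins 78 mm behind the grasp point.
Start: joints at [69.099, 15.808, 86.224, -0, 77.962, -6.933], TCP at [0.139, 0.558, 0.205] pointing down, gripper open.
Joint ranges: [-165.64, 165.64], [-43.16, 119.46], [12.63, 154.43], [-67.54, 247.53], [6.08, 155.33], [-154.97, 154.97]. Speed limits (degrees/s): [147.25, 147.25, 180, 180, 180, 180].

### API

Orientations are given as [roll, pitch, yaw] about the fixed x, y, z axes, in that order (R = Rz(yaw) Ry(pitch) Rx(roll)).
In Python, from bench import observe, imaging, hand_in, r gives the robot as it stands.
- The arm moves only by the tool apply_moves, never from a script. Its argument "motion" is a list of rows, each an object of numbers: "jaw": the opening, from 0 (shut) to 1 (fully open); "x", "y", "z": the shift along the tool's x, y, z in mm; "roll": the turn about the tool's z in rad. In form: [{"jaw": .., "x": .., "y": .., "z": .., "roll": ..}, ...]. A call has 1 to 20 rows; each row shifts and turns the commanded pose from where the row before left it, along the tool's axes as they then stand; what a row does not reach is not made up. A row lasts 1/10 s, in which the tool goes at most 50 mm and 8.59 degrees, less where a joint would pass 70% of its speed; a pose out of reach is approached as far as the arm can. A call with a gripper value outside its range is refused whole. The fingers move at their own pace and stop on an object; "squeeze" is the grip in N (left out, the last holds). Time passes only in rows, so rows that do not move let the fingers close. It gives the time, the measured TCP pose, the force, the opening and the grip force at its end, in the units of the state.
- observe(): the state, without advancing time (a new reading comes with each control period).
- imaging.snapshot(name): name is "scene" or "side" or "wrist"; returns (picture, depth): 384x512x3 uint8, red, green, blue; 384x512 float32, m along the optical axis (not along the pixel's ray), 0 where there is no reading.
- imaging.calibration(name): a dict with "fx", "fy", "cx", "cy" (pixels), "pose" (4x4, takes a point from camera to world coordinates); the wrist camera has in their place "hand_eye" (4x4, takes a point from camera to tool coordinates, whose origin is the TCP and whose axes are the flange's). Camera axes: x right, y up, looking along -z (the intrinsics and any distortion apply to the point x, -y, -z); pixel columns grow to the right and rows downward; lengths in m; the calibration is good to about 2 mm. A picture is of the moment at which its call begins: read the wrist's pose just before it. calibration takes no time and is no camera call.
- hand_in(): hands the job in; it is judged then, once.
The state is a dict: "t": time; "joint_pos": joint angles; "dq": joint speeds; "joint_efforts": joint torques, N m; "tool_pos": TCP position; "orientation": TCP orientation; "ft_force": force on the tool from outside, world axes, zero at the start; "wrist_torque": the same for the moment, N m; "width": finger opening in m; "finger_force": force on a finger pad.
Only numpy, scipy, OpenCV 4.12 (cv2) and the standard library are available. Lean on these libraries where they do the work, as an engineer would, in place of code of your own. Each camera call takes 0.05 s, during which the arm holds its last target. There are 200 camera calls.

## Working session

There is one attempt and no reset: what is moved stays moved. The work goes in short steps, Python scripts to look and compute and a tool call to move; the robot and the scene stay as the last step left them, time stands still between calls to the robot, and variables do not carry over. Pictures are saved under pics/ and viewed, at most 14 in all, crops included, and the job is handed in when it is done.

Besides the shell and the picture viewer there is one more tool, called after ">>>" by a JSON object that holds its "op" and its "data", one argument or row to a line. apply_moves: Moves the arm, as the interface text tells. Its arguments: {"type":"object","properties":{"motion":{"type":"array","items":{"type":"object","properties":{"jaw":{"type":"number"},"x":{"type":"number"},"y":{"type":"number"},"z":{"type":"number"},"roll":{"type":"number"}}}},"squeeze":{"type":"number"}},"required":["motion"]}

```bash
mkdir -p pics; cat > h.py <<'E'
import numpy as np, cv2
from bench import observe, imaging, hand_in, r
from scipy.spatial.transform import Rotation as R
def T():
    s=observe(); M=np.eye(4); M[:3,:3]=R.from_euler('xyz',s['orientation'],degrees=True).as_matrix(); M[:3,3]=s['tool_pos']; return M
def snap(n):
    M=T() if n=='wrist' else None
    p,d=imaging.snapshot(n); c=imaging.calibration(n)
    P=c['pose'] if n!='wrist' else M@np.array(c['hand_eye'])
    np.savez('%s.npz'%n,p=p,d=d,P=np.array(P),K=np.array([c['fx'],c['fy'],c['cx'],c['cy']]))
    return p,d
def cloud(n):
    z=np.load('%s.npz'%n); d=z['d']; fx,fy,cx,cy=z['K']
    v,u=np.mgrid[:384,:512]
    X=np.stack([(u-cx)/fx*d,-(v-cy)/fy*d,-d,np.ones_like(d)],-1)@z['P'].T
    X=X[...,:3]; X[d==0]=np.nan
    return X,z['p']
E
python3 - <<'E'
from h import *
for n in ['scene','side']:
    p,d=snap(n); cv2.imwrite('pics/%s0.png'%n,cv2.resize(p[...,::-1],(800,600),interpolation=cv2.INTER_CUBIC))
    print(imaging.calibration(n))
print(observe(),r.grasp_offset, imaging.calibration('wrist'))
E
```

```text
{'fx': 359.59180328302955, 'fy': 359.59180328302955, 'cx': 256.6033446483731, 'cy': 195.34612344731508, 'pose': array([[-0.47835111,  0.64456026, -0.59642459, -0.00639617],
       [-0.87816659, -0.34962306,  0.32647687,  0.15816958],
       [ 0.00191023,  0.67993072,  0.73327387,  0.67513212],
       [ 0.        ,  0.        ,  0.        ,  1.        ]])}
{'fx': 360.7563375575127, 'fy': 360.7563375575127, 'cx': 254.63945522626625, 'cy': 190.959532713625, 'pose': array([[-0.86105034,  0.44627017, -0.24379347,  0.27029154],
       [-0.508299  , -0.74119421,  0.43847836,  0.31592469],
       [ 0.0149815 ,  0.50147192,  0.8650442 ,  0.94554773],
       [ 0.        ,  0.        ,  0.        ,  1.        ]])}
{'t': 0.1, 'joint_pos': array([ 6.90970549e+01,  1.58427112e+01,  8.62845176e+01, -1.35329618e-03,
        7.79620282e+01, -6.93353128e+00]), 'dq': array([ 0.01086904, -0.02128384, -0.11151201,  0.03025234,  0.08750559,
       -0.077466  ]), 'joint_efforts': array([ 1.67365248e-03, -4.05456698e+01, -2.37780744e+01,  7.04322453e-02,
        2.97701068e-02, -4.29511999e-05]), 'tool_pos': array([0.13865523, 0.55753523, 0.20472804]), 'orientation': array([-1.79911236e+02, -9.46148414e-03,  1.66030862e+02]), 'ft_force': array([-0.72494171,  0.8909066 , -0.23129729]), 'wrist_torque': array([ 0.03004571, -0.0352035 ,  0.00228949]), 'finger_force': 0.0, 'width': 0.09420592528071485} 0.0188 {'fx': 294.29767289253766, 'fy': 294.29767289253766, 'cx': 256.98590629856915, 'cy': 192.9820196907158, 'hand_eye': array([[ 1.68584292e-04,  9.69665463e-01,  2.44435800e-01,
         7.03406429e-02],
       [ 9.99999597e-01,  5.20698302e-05, -8.96245722e-04,
        -5.92535126e-04],
       [-8.81786254e-04,  2.44435853e-01, -9.69665064e-01,
        -1.80039311e-01],
       [ 0.00000000e+00,  0.00000000e+00,  0.00000000e+00,
         1.00000000e+00]])}
```

View pics/scene0.png

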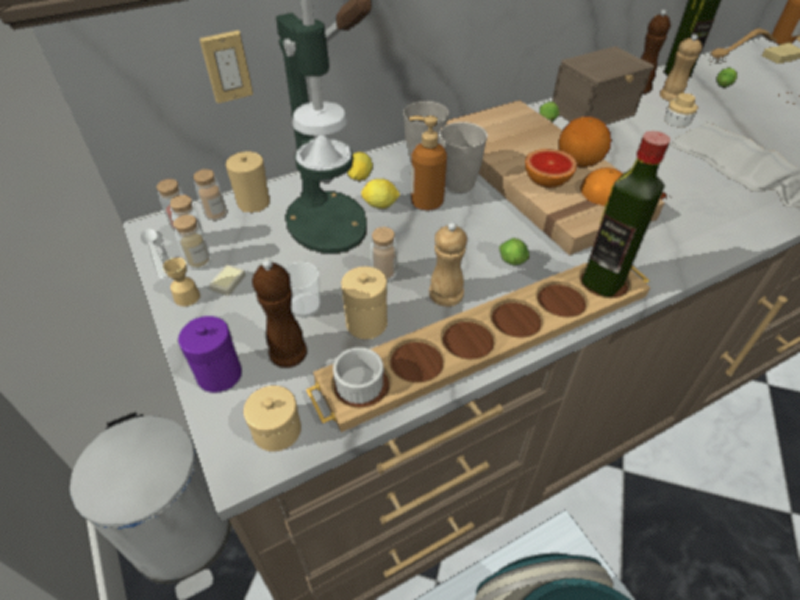

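View pics/side0.png

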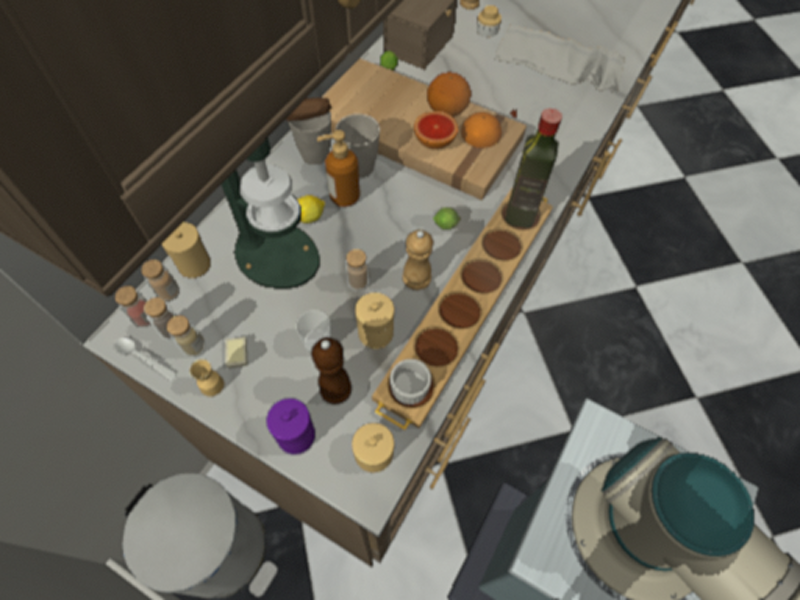

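The bottle stands at the right (-y) end and the ramekin at the left. From the bottle, the order is pepper mill, salt mill, tall tin, short tin. In the scene view (800 px) the pepper mill is at (280,315), the salt mill at (449,265), the tall tin at (365,300) and the short tin at (272,415). The back tin at (248,180) is a decoy.

```bash
cat > loc.py <<'E'
from h import *
from scipy.optimize import least_squares
C={n:cloud(n)[0] for n in ['scene','side']}
A=np.concatenate([C[n].reshape(-1,3) for n in C]); A=A[~np.isnan(A[:,0])]
def fit(P,rad,c0):
    return least_squares(lambda c:np.hypot(P[:,0]-c[0],P[:,1]-c[1])-rad,c0,loss='soft_l1',f_scale=.002).x
def seed(u,v,n='scene'): return C[n][int(v*.64),int(u*.64)]
if __name__=='__main__':
  for name,uv,zb,rad in [('pepper',(272,285),(.15,.165),.025),('salt',(449,245),(.117,.130),.025),('tall',(365,310),(.02,.09),.0335),('short',(275,432),(.015,.055),.0335),
    ('purple',(215,360),(.02,.09),.0335),('jar',(384,255),(.02,.06),.022),('bottle',(610,260),(.04,.12),.03),('ramekin',(358,390),(.03,.056),.034),('lime',(515,250),(.02,.03),.024),('backtin',(248,185),(.02,.09),.0335),('glass',(303,300),(.02,.07),.03),('pump',(428,180),(.03,.09),.027)]:
    s=seed(*uv); 
    for n in C:
        A=C[n].reshape(-1,3); P=A[(np.hypot(A[:,0]-s[0],A[:,1]-s[1])<.06)]
        Q=P[(P[:,2]>zb[0])&(P[:,2]<zb[1])]
        Q=Q[np.hypot(Q[:,0]-s[0],Q[:,1]-s[1])<.055]
        if len(Q)<5: print(name,n,'few',s);continue
        c=fit(Q,rad,s[:2]+np.array([.02,0]))
        near=np.hypot(P[:,0]-c[0],P[:,1]-c[1])<.035
        print(name,n,np.round(c,3),'top',np.round(np.nanmax(P[near,2]),3),len(Q))
  # wells: scene pixel rim centres
  for uv in [(417,362),(469,340),(517,320),(562,300)]: print('wellfloor',seed(*uv))
  for uv in [(435,343),(435,245+100)]: pass
  for uv in [(437,350),(300,470),(500,280)]: print(seed(*uv))
E
python3 loc.py
```

```text
pepper scene [0.538 0.056] top 0.192 164
pepper side [0.538 0.053] top 0.194 77
salt scene [ 0.53 -0.22] top 0.151 116
salt side [ 0.531 -0.223] top 0.156 49
tall scene [ 0.535 -0.075] top 0.107 654
tall side [ 0.53  -0.079] top 0.11 367
short scene [0.421 0.117] top 0.073 331
short side [0.422 0.114] top 0.075 86
purple scene [0.549 0.159] top 0.107 653
purple side [0.55  0.156] top 0.111 219
jar scene [ 0.623 -0.152] top 0.434 178
jar side [ 0.624 -0.155] top 0.58 99
bottle scene [ 0.415 -0.453] top 0.287 712
bottle side [ 0.418 -0.456] top 0.291 332
ramekin scene [ 0.426 -0.011] top 0.06 267
ramekin side [ 0.43  -0.011] top 0.062 98
lime scene [ 0.541 -0.365] top 0.049 63
lime side [ 0.543 -0.367] top 0.054 23
backtin scene [ 0.925 -0.018] top 0.107 503
backtin side [ 0.925 -0.021] top 0.112 367
glass scene [0.616 0.001] top 0.074 462
glass side [ 0.613 -0.004] top 0.558 205
pump scene [ 0.76  -0.318] top 0.18 383
pump side [ 0.762 -0.318] top 0.185 256
wellfloor [ 0.42385448 -0.10225585  0.01269886]
wellfloor [ 0.42132378 -0.19384445  0.01287564]
wellfloor [ 0.42137168 -0.28201718  0.0119421 ]
wellfloor [ 0.42021428 -0.37238039  0.01042666]
[ 0.426761   -0.13883975  0.01326577]
[3.52158924e-01 1.09648281e-01 8.80906199e-05]
[ 5.14236910e-01 -3.19959713e-01  1.94323368e-05]
```

>>> {"op": "apply_moves", "data": {
  "motion": [
    {"jaw":1,"z":-6,"roll":0.1327},
    {"jaw":1,"z":-6,"roll":0.1327},
    {"jaw":1,"z":-6,"roll":0.1327},
    {"jaw":1,"z":-6,"roll":0.1327},
    {"jaw":1,"z":-6,"roll":0.1327},
    {"jaw":1,"z":-6,"roll":0.1327},
    {"jaw":1,"z":-6,"roll":0.1327},
    {"jaw":1,"z":-6,"roll":0.1327},
    {"jaw":1,"z":-6,"roll":0.1327},
    {"jaw":1,"z":-6,"roll":0.1327},
    {"jaw":1}
  ],
  "squeeze": 20
}}

```text
$.motion[0]: bad value
```

```bash
python3 - <<'E'
from loc import *
for n in C:
    P=C[n].reshape(-1,3); P=P[(abs(P[:,2]-.023)<.005)&(abs(P[:,0]-.422)<.06)&(P[:,1]<.06)&(P[:,1]>-.53)]
    r_=cv2.minAreaRect(P[:,:2].astype(np.float32)*1000)
    print(n,r_,len(P))
    # well floors: centre of low points
    F=C[n].reshape(-1,3)
    for k in range(4):
        y=-.1-.089*k
        Q=F[(F[:,2]<.016)&(F[:,2]>.005)&(np.hypot(F[:,0]-.422,F[:,1]-y)<.043)]
        print(k,cv2.minEnclosingCircle((Q[:,:2]*1000).astype(np.float32)),len(Q), Q[:,2].mean())
E
```

```text
scene ((419.7060241699219, -232.46939086914062), (582.787841796875, 99.09642791748047), 89.00117492675781) 3287
0 ((424.8984069824219, -103.93109130859375), 40.58942794799805) 757 0.012651558177408715
1 ((422.9109802246094, -193.46278381347656), 40.4235954284668) 672 0.012549317833706587
2 ((421.25994873046875, -281.47564697265625), 40.143646240234375) 605 0.012582473925296324
3 ((420.1263732910156, -370.6131591796875), 39.798683166503906) 543 0.012623168252200933
side ((420.0259094238281, -236.08563232421875), (588.4801635742188, 97.16572570800781), 89.00867462158203) 2617
0 ((422.986083984375, -106.441650390625), 40.632450103759766) 369 0.014445543389736285
1 ((421.1072692871094, -195.75608825683594), 40.011070251464844) 291 0.01435140941291328
2 ((421.7490539550781, -277.8983154296875), 42.843528747558594) 249 0.014540305145506716
3 ((422.41064453125, -367.5325012207031), 42.40217971801758) 210 0.014456808915271397
```

>>> {"op": "apply_moves", "data": {
  "motion": [
    {"jaw":1,"x":0,"y":0,"z":-6,"roll":0.1327},
    {"jaw":1,"x":0,"y":0,"z":-6,"roll":0.1327},
    {"jaw":1,"x":0,"y":0,"z":-6,"roll":0.1327},
    {"jaw":1,"x":0,"y":0,"z":-6,"roll":0.1327},
    {"jaw":1,"x":0,"y":0,"z":-6,"roll":0.1327},
    {"jaw":1,"x":0,"y":0,"z":-6,"roll":0.1327},
    {"jaw":1,"x":0,"y":0,"z":-6,"roll":0.1327},
    {"jaw":1,"x":0,"y":0,"z":-6,"roll":0.1327},
    {"jaw":1,"x":0,"y":0,"z":-6,"roll":0.1327},
    {"jaw":1,"x":0,"y":0,"z":-6,"roll":0.1327},
    {"jaw":1,"x":0,"y":0,"z":0,"roll":0}
  ],
  "squeeze": 20
}}

```text
t: 1.2
tool_pos: [0.1389, 0.5583, 0.2658]
orientation: [180.0, -0.0, 90.0]
ft_force: [0.2, -0.2, -1.4]
width: 0.0942
finger_force: 0.0
```

>>> {"op": "apply_moves", "data": {
  "motion": [
    {"jaw":1,"x":-25,"y":20,"z":0,"roll":0},
    {"jaw":1,"x":-25,"y":20,"z":0,"roll":0},
    {"jaw":1,"x":-25,"y":20,"z":0,"roll":0},
    {"jaw":1,"x":-25,"y":20,"z":0,"roll":0},
    {"jaw":1,"x":-25,"y":20,"z":0,"roll":0},
    {"jaw":1,"x":-25,"y":20,"z":0,"roll":0},
    {"jaw":1,"x":-25,"y":20,"z":0,"roll":0},
    {"jaw":1,"x":-25,"y":20,"z":0,"roll":0},
    {"jaw":1,"x":-25,"y":20,"z":0,"roll":0},
    {"jaw":1,"x":-25,"y":20,"z":0,"roll":0},
    {"jaw":1,"x":-25,"y":20,"z":0,"roll":0},
    {"jaw":1,"x":-25,"y":20,"z":0,"roll":0},
    {"jaw":1,"x":-25,"y":20,"z":0,"roll":0},
    {"jaw":1,"x":-25,"y":20,"z":0,"roll":0},
    {"jaw":1,"x":-25,"y":20,"z":0,"roll":0},
    {"jaw":1,"x":-25,"y":20,"z":0,"roll":0},
    {"jaw":1,"x":-25,"y":20,"z":0,"roll":0},
    {"jaw":1,"x":-25,"y":20,"z":0,"roll":0},
    {"jaw":1,"x":-25,"y":10,"z":0,"roll":0},
    {"jaw":1,"x":-25,"y":10,"z":0,"roll":0}
  ]
}}

```text
t: 3.2
tool_pos: [0.519, 0.0569, 0.2646]
orientation: [-179.9, -0.0, 90.2]
ft_force: [-0.1, -1.1, 0.1]
width: 0.0941
finger_force: 0.0
```

```bash
python3 - <<'E'
from loc import *
print(observe()['tool_pos'])
p,d=snap('wrist'); cv2.imwrite('pics/w1.png',p[...,::-1])
X,_=cloud('wrist'); P=X.reshape(-1,3); P=P[(np.hypot(P[:,0]-.538,P[:,1]-.055)<.045)&(P[:,2]>.15)&(P[:,2]<.175)]
print(len(P),P.mean(0) if len(P) else 0,fit(P,.025,[.538,.055]))
E
```

```text
[0.51904421 0.05685969 0.26462365]
1083 [0.53600662 0.0620262  0.16718123] [0.53877409 0.05180748]
```

View pics/w1.png

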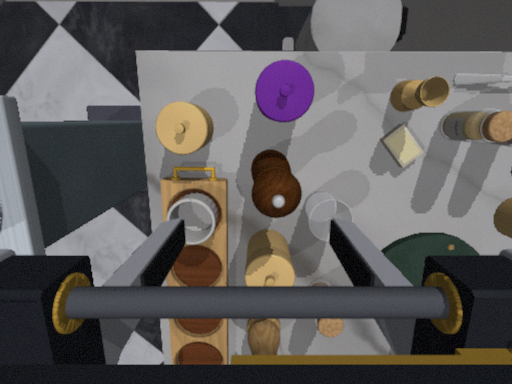

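The wrist view shows the pepper knob at (278,201). This agrees with a pepper position of about (.538,.054).

>>> {"op": "apply_moves", "data": {
  "motion": [
    {"jaw":1,"x":-3,"y":19,"z":0,"roll":0},
    {"jaw":1,"x":0,"y":0,"z":15,"roll":0},
    {"jaw":1,"x":0,"y":0,"z":15,"roll":0},
    {"jaw":1,"x":0,"y":0,"z":15,"roll":0},
    {"jaw":1,"x":0,"y":0,"z":15,"roll":0},
    {"jaw":1,"x":0,"y":0,"z":15,"roll":0},
    {"jaw":1,"x":0,"y":0,"z":15,"roll":0},
    {"jaw":1,"x":0,"y":0,"z":15,"roll":0},
    {"jaw":1,"x":0,"y":0,"z":15,"roll":0},
    {"jaw":1,"x":0,"y":0,"z":5,"roll":0},
    {"jaw":1,"x":0,"y":0,"z":0,"roll":0},
    {"jaw":0.4,"x":0,"y":0,"z":0,"roll":0},
    {"jaw":0.4,"x":0,"y":0,"z":0,"roll":0},
    {"jaw":0.4,"x":0,"y":0,"z":0,"roll":0},
    {"jaw":0.4,"x":0,"y":0,"z":0,"roll":0},
    {"jaw":0.4,"x":0,"y":0,"z":0,"roll":0},
    {"jaw":0.4,"x":0,"y":0,"z":0,"roll":0},
    {"jaw":0.4,"x":0,"y":0,"z":0,"roll":0},
    {"jaw":0.4,"x":0,"y":0,"z":0,"roll":0}
  ]
}}

```text
t: 5.15
tool_pos: [0.5379, 0.055, 0.1406]
orientation: [180.0, -0.0, 90.0]
ft_force: [0.0, -0.0, 1.4]
width: 0.0474
finger_force: 20.0
```

>>> {"op": "apply_moves", "data": {
  "motion": [
    {"jaw":0.4,"x":0,"y":0,"z":-5,"roll":0},
    {"jaw":0.4,"x":0,"y":0,"z":-15,"roll":0},
    {"jaw":0.4,"x":0,"y":0,"z":-20,"roll":0},
    {"jaw":0.4,"x":0,"y":0,"z":-20,"roll":0},
    {"jaw":0.4,"x":0,"y":0,"z":-20,"roll":0},
    {"jaw":0.4,"x":0,"y":0,"z":-15,"roll":0},
    {"jaw":0.4,"x":0,"y":-8,"z":-5,"roll":0},
    {"jaw":0.4,"x":0,"y":-15,"z":0,"roll":0},
    {"jaw":0.4,"x":-5,"y":-20,"z":0,"roll":0},
    {"jaw":0.4,"x":-5,"y":-20,"z":0,"roll":0},
    {"jaw":0.4,"x":-10,"y":-20,"z":0,"roll":0},
    {"jaw":0.4,"x":-15,"y":-20,"z":0,"roll":0},
    {"jaw":0.4,"x":-20,"y":-10,"z":0,"roll":0},
    {"jaw":0.4,"x":-20,"y":-5,"z":0,"roll":0},
    {"jaw":0.4,"x":-20,"y":0,"z":0,"roll":0},
    {"jaw":0.4,"x":-25,"y":0,"z":0,"roll":0},
    {"jaw":0.4,"x":-25,"y":0,"z":0,"roll":0},
    {"jaw":0.4,"x":-25,"y":0,"z":0,"roll":0},
    {"jaw":0.4,"x":-25,"y":0,"z":0,"roll":0},
    {"jaw":0.4,"x":-25,"y":0,"z":0,"roll":0}
  ],
  "squeeze": 25
}}

```text
t: 7.15
tool_pos: [0.4175, -0.1647, 0.2392]
orientation: [-179.8, -0.1, 90.0]
ft_force: [0.6, -0.2, -2.2]
width: 0.0474
finger_force: 25.0
```

>>> {"op": "apply_moves", "data": {
  "motion": [
    {"jaw":0.4,"x":-25,"y":0,"z":0,"roll":0},
    {"jaw":0.4,"x":-25,"y":0,"z":0,"roll":0},
    {"jaw":0.4,"x":-25,"y":0,"z":0,"roll":0},
    {"jaw":0.4,"x":-25,"y":0,"z":0,"roll":0},
    {"jaw":0.4,"x":-25,"y":0,"z":0,"roll":0},
    {"jaw":0.4,"x":-25,"y":0,"z":0,"roll":0},
    {"jaw":0.4,"x":-20,"y":0,"z":0,"roll":0},
    {"jaw":0.4,"x":-15,"y":0,"z":0,"roll":0},
    {"jaw":0.4,"x":-10,"y":0,"z":0,"roll":0},
    {"jaw":0.4,"x":-5,"y":0,"z":0,"roll":0},
    {"jaw":0.4,"x":0,"y":0,"z":0,"roll":0},
    {"jaw":0.4,"x":0,"y":0,"z":0,"roll":0}
  ]
}}

```text
t: 8.35
tool_pos: [0.4198, -0.3641, 0.2404]
orientation: [-180.0, -0.1, 90.0]
ft_force: [0.5, -0.2, -1.9]
width: 0.0476
finger_force: 25.0
```

```bash
python3 - <<'E'
from h import *
print(observe()['tool_pos'],observe()['width'])
a,_=snap('scene'); b,_=snap('side')
a=a[100:300,200:450];b=b[40:240,180:430]
cv2.imwrite('pics/p1.png',cv2.resize(np.hstack([a,b])[...,::-1],(800,320)))
E
```

```text
[ 0.41979424 -0.3641272   0.24040353] 0.04762953070513111
```

View pics/p1.png

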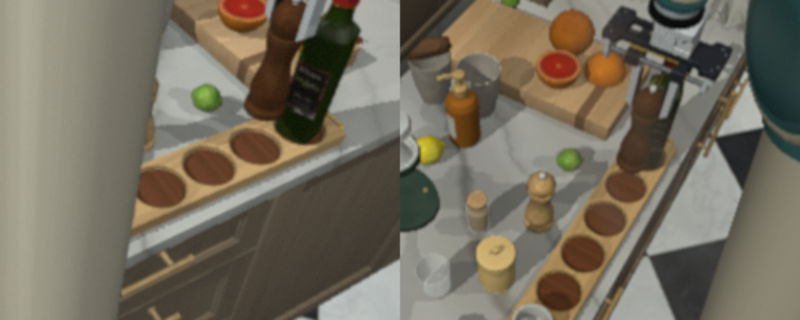

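The pepper mill hangs upright in the gripper above the well next to the bottle. Lowering it now.

>>> {"op": "apply_moves", "data": {
  "motion": [
    {"jaw":0.4,"x":-5,"y":1,"z":5,"roll":0},
    {"jaw":0.4,"x":0,"y":0,"z":12,"roll":0},
    {"jaw":0.4,"x":0,"y":0,"z":12,"roll":0},
    {"jaw":0.4,"x":0,"y":0,"z":12,"roll":0},
    {"jaw":0.4,"x":0,"y":0,"z":12,"roll":0},
    {"jaw":0.4,"x":0,"y":0,"z":10,"roll":0},
    {"jaw":0.4,"x":0,"y":0,"z":8,"roll":0},
    {"jaw":0.4,"x":0,"y":0,"z":5,"roll":0},
    {"jaw":0.4,"x":0,"y":0,"z":4,"roll":0},
    {"jaw":0.4,"x":0,"y":0,"z":3,"roll":0},
    {"jaw":0.4,"x":0,"y":0,"z":3,"roll":0},
    {"jaw":0.4,"x":0,"y":0,"z":0,"roll":0}
  ]
}}

```text
t: 9.65
tool_pos: [0.4207, -0.3699, 0.1542]
orientation: [-180.0, -0.0, 90.0]
ft_force: [0.0, 0.2, -2.8]
width: 0.0476
finger_force: 25.0
```

>>> {"op": "apply_moves", "data": {
  "motion": [
    {"jaw":0.4,"x":0,"y":0,"z":1.5,"roll":0},
    {"jaw":0.4,"x":0,"y":0,"z":0,"roll":0},
    {"jaw":0.55,"x":0,"y":0,"z":0,"roll":0},
    {"jaw":0.7,"x":0,"y":0,"z":0,"roll":0},
    {"jaw":0.85,"x":0,"y":0,"z":0,"roll":0},
    {"jaw":0.9,"x":0,"y":0,"z":0,"roll":0},
    {"jaw":0.9,"x":0,"y":0,"z":0,"roll":0},
    {"jaw":1,"x":0,"y":0,"z":-10,"roll":0},
    {"jaw":1,"x":0,"y":0,"z":-20,"roll":0},
    {"jaw":1,"x":0,"y":0,"z":-20,"roll":0},
    {"jaw":1,"x":0,"y":0,"z":-20,"roll":0},
    {"jaw":1,"x":15,"y":10,"z":-10,"roll":0},
    {"jaw":1,"x":20,"y":15,"z":0,"roll":0},
    {"jaw":1,"x":25,"y":20,"z":0,"roll":0},
    {"jaw":1,"x":25,"y":20,"z":0,"roll":0},
    {"jaw":1,"x":25,"y":20,"z":0,"roll":0},
    {"jaw":1,"x":20,"y":15,"z":0,"roll":0},
    {"jaw":1,"x":15,"y":10,"z":0,"roll":0},
    {"jaw":1,"x":0,"y":0,"z":0,"roll":0}
  ]
}}

```text
t: 11.55
tool_pos: [0.532, -0.2233, 0.2336]
orientation: [179.9, -0.0, 90.2]
ft_force: [1.3, -0.2, -0.6]
width: 0.0944
finger_force: 0.0
```

```bash
python3 - <<'E'
from loc import *
s=observe();print(s['tool_pos'])
p,d=snap('wrist'); a,_=snap('side'); cv2.imwrite('pics/w2.png',np.hstack([p[...,::-1],a[40:,180:,::-1][:,:280]][:1])); cv2.imwrite('pics/w2.png',np.hstack([p,np.pad(a[40:240,180:430],((0,184),(0,0),(0,0)))])[...,::-1])
X,_=cloud('wrist'); P=X.reshape(-1,3); P=P[(np.hypot(P[:,0]-.53,P[:,1]+.221)<.045)&(P[:,2]>.117)&(P[:,2]<.137)]
print(len(P),fit(P,.025,[.53,-.221]))
E
```

```text
[ 0.53201515 -0.2232736   0.23364241]
1138 [ 0.52985095 -0.22380313]
```

View pics/w2.png

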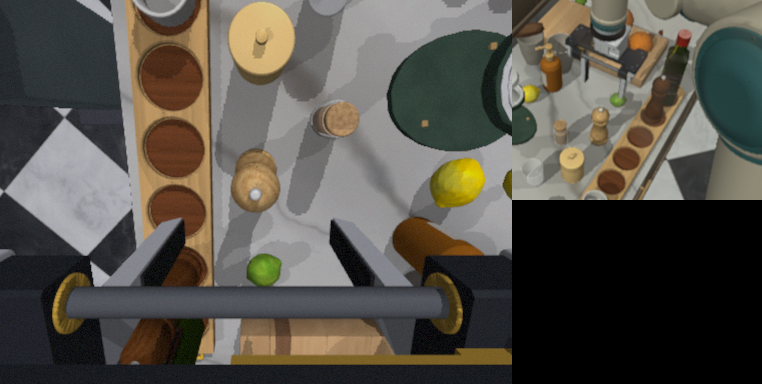

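The pepper mill stands in its well. The salt mill is at (255,190), centred between the fingers.

>>> {"op": "apply_moves", "data": {
  "motion": [
    {"jaw":1,"x":0,"y":-2,"z":8,"roll":0},
    {"jaw":1,"x":0,"y":0,"z":15,"roll":0},
    {"jaw":1,"x":0,"y":0,"z":15,"roll":0},
    {"jaw":1,"x":0,"y":0,"z":15,"roll":0},
    {"jaw":1,"x":0,"y":0,"z":15,"roll":0},
    {"jaw":1,"x":0,"y":0,"z":15,"roll":0},
    {"jaw":1,"x":0,"y":0,"z":15,"roll":0},
    {"jaw":1,"x":0,"y":0,"z":15,"roll":0},
    {"jaw":1,"x":0,"y":0,"z":10,"roll":0},
    {"jaw":1,"x":0,"y":0,"z":5,"roll":0},
    {"jaw":1,"x":0,"y":0,"z":0,"roll":0},
    {"jaw":0.4,"x":0,"y":0,"z":0,"roll":0},
    {"jaw":0.4,"x":0,"y":0,"z":0,"roll":0},
    {"jaw":0.4,"x":0,"y":0,"z":0,"roll":0},
    {"jaw":0.4,"x":0,"y":0,"z":0,"roll":0},
    {"jaw":0.4,"x":0,"y":0,"z":0,"roll":0},
    {"jaw":0.4,"x":0,"y":0,"z":0,"roll":0},
    {"jaw":0.4,"x":0,"y":0,"z":0,"roll":0},
    {"jaw":0.4,"x":0,"y":0,"z":0,"roll":0}
  ]
}}

```text
t: 13.55
tool_pos: [0.5292, -0.225, 0.1051]
orientation: [180.0, 0.0, 90.0]
ft_force: [0.7, 0.1, 0.3]
width: 0.048
finger_force: 25.0
```

>>> {"op": "apply_moves", "data": {
  "motion": [
    {"jaw":0.4,"x":0,"y":0,"z":-5,"roll":0},
    {"jaw":0.4,"x":0,"y":0,"z":-15,"roll":0},
    {"jaw":0.4,"x":0,"y":0,"z":-20,"roll":0},
    {"jaw":0.4,"x":0,"y":0,"z":-20,"roll":0},
    {"jaw":0.4,"x":0,"y":0,"z":-15,"roll":0},
    {"jaw":0.4,"x":-3,"y":-8,"z":-5,"roll":0},
    {"jaw":0.4,"x":-8,"y":-15,"z":0,"roll":0},
    {"jaw":0.4,"x":-12,"y":-20,"z":0,"roll":0},
    {"jaw":0.4,"x":-12,"y":-20,"z":0,"roll":0},
    {"jaw":0.4,"x":-12,"y":-20,"z":0,"roll":0},
    {"jaw":0.4,"x":-8,"y":-15,"z":0,"roll":0},
    {"jaw":0.4,"x":-3,"y":-10,"z":0,"roll":0},
    {"jaw":0.4,"x":0,"y":0,"z":0,"roll":0},
    {"jaw":0.4,"x":0,"y":0,"z":0,"roll":0}
  ]
}}

```text
t: 14.95
tool_pos: [0.4206, -0.2827, 0.1846]
orientation: [180.0, -0.1, 90.0]
ft_force: [0.2, 0.8, -2.1]
width: 0.0479
finger_force: 25.0
```

```bash
python3 - <<'E'
from h import *
s=observe();print(s['tool_pos'],s['width'])
b,_=snap('side')
cv2.imwrite('pics/p2.png',cv2.resize(b[60:240,180:400,::-1],(660,540)))
E
```

```text
[ 0.42055288 -0.28270313  0.18461229] 0.04787674212804691
```

View pics/p2.png

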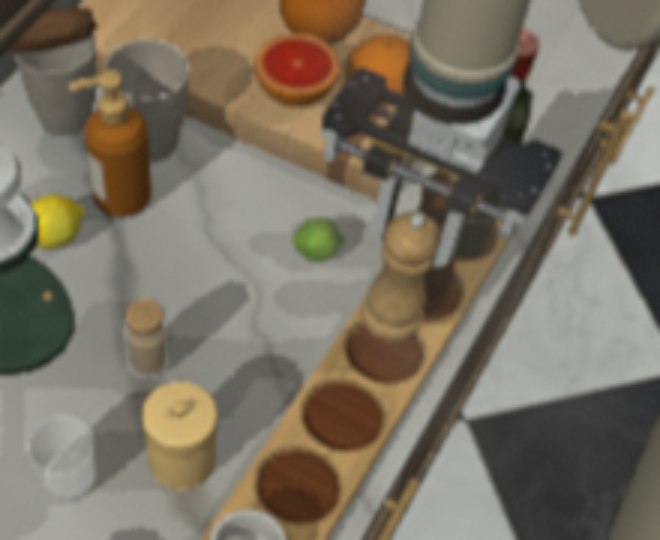

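The salt mill hangs upright above the third well from the ramekin's side (385,350). Lowering it now.

>>> {"op": "apply_moves", "data": {
  "motion": [
    {"jaw":0.4,"x":0,"y":0,"z":8,"roll":0},
    {"jaw":0.4,"x":0,"y":0,"z":12,"roll":0},
    {"jaw":0.4,"x":0,"y":0,"z":12,"roll":0},
    {"jaw":0.4,"x":0,"y":0,"z":12,"roll":0},
    {"jaw":0.4,"x":0,"y":0,"z":8,"roll":0},
    {"jaw":0.4,"x":0,"y":0,"z":6,"roll":0},
    {"jaw":0.4,"x":0,"y":0,"z":4,"roll":0},
    {"jaw":0.4,"x":0,"y":0,"z":3,"roll":0},
    {"jaw":0.4,"x":0,"y":0,"z":2,"roll":0},
    {"jaw":0.4,"x":0,"y":0,"z":0,"roll":0},
    {"jaw":0.55,"x":0,"y":0,"z":0,"roll":0},
    {"jaw":0.7,"x":0,"y":0,"z":0,"roll":0},
    {"jaw":0.85,"x":0,"y":0,"z":0,"roll":0},
    {"jaw":0.9,"x":0,"y":0,"z":0,"roll":0},
    {"jaw":1,"x":0,"y":0,"z":0,"roll":0},
    {"jaw":1,"x":0,"y":0,"z":-10,"roll":0},
    {"jaw":1,"x":0,"y":0,"z":-20,"roll":0},
    {"jaw":1,"x":0,"y":0,"z":-25,"roll":0},
    {"jaw":1,"x":0,"y":0,"z":-15,"roll":0},
    {"jaw":1,"x":0,"y":0,"z":0,"roll":0}
  ]
}}

```text
t: 17.0
tool_pos: [0.4223, -0.2842, 0.1908]
orientation: [179.7, 0.2, 90.0]
ft_force: [0.1, 0.4, 0.4]
width: 0.0939
finger_force: 0.0
```

>>> {"op": "apply_moves", "data": {
  "motion": [
    {"jaw":1,"x":10,"y":5,"z":0,"roll":0},
    {"jaw":1,"x":20,"y":10,"z":0,"roll":0},
    {"jaw":1,"x":25,"y":15,"z":0,"roll":0},
    {"jaw":1,"x":30,"y":15,"z":0,"roll":0},
    {"jaw":1,"x":30,"y":15,"z":0,"roll":0},
    {"jaw":1,"x":30,"y":15,"z":0,"roll":0},
    {"jaw":1,"x":25,"y":15,"z":0,"roll":0},
    {"jaw":1,"x":20,"y":15,"z":0,"roll":0},
    {"jaw":1,"x":10,"y":5,"z":0,"roll":0},
    {"jaw":1,"x":5,"y":2,"z":0,"roll":0},
    {"jaw":1,"x":0,"y":0,"z":0,"roll":0}
  ]
}}

```text
t: 18.1
tool_pos: [0.5322, -0.0775, 0.1873]
orientation: [-179.9, -0.0, 90.0]
ft_force: [0.6, -0.9, -0.2]
width: 0.0939
finger_force: 0.0
```

```bash
python3 - <<'E'
from loc import *
s=observe();print(s['tool_pos'])
p,d=snap('wrist'); a,_=snap('side'); cv2.imwrite('pics/w3.png',np.hstack([p,np.pad(a[40:240,180:430],((0,184),(0,0),(0,0)))])[...,::-1])
X,_=cloud('wrist'); P=X.reshape(-1,3); P=P[(np.hypot(P[:,0]-.533,P[:,1]+.077)<.045)&(P[:,2]>.085)&(P[:,2]<.1)]
print(len(P),cv2.minEnclosingCircle((P[:,:2]*1000).astype(np.float32)))
E
```

```text
[ 0.5321998  -0.0775365   0.18733806]
3614 ((535.7166137695312, -76.01273345947266), 33.66853332519531)
```

View pics/w3.png

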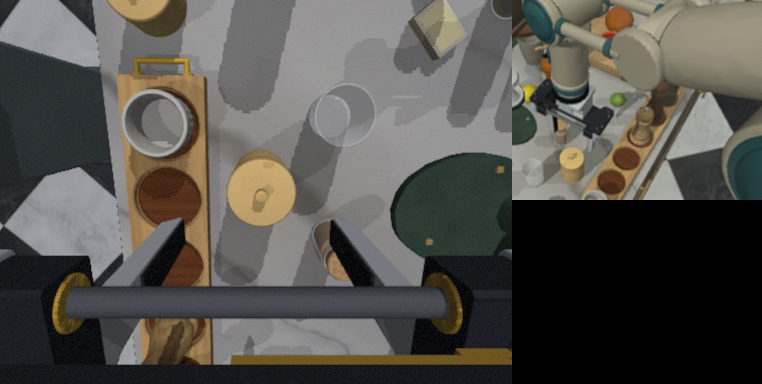

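The salt mill is seated. The tall tin is at about (.535,-.076), just under the tool.

>>> {"op": "apply_moves", "data": {
  "motion": [
    {"jaw":1,"x":1,"y":2.5,"z":6,"roll":0},
    {"jaw":1,"x":0,"y":0,"z":15,"roll":0},
    {"jaw":1,"x":0,"y":0,"z":15,"roll":0},
    {"jaw":1,"x":0,"y":0,"z":15,"roll":0},
    {"jaw":1,"x":0,"y":0,"z":15,"roll":0},
    {"jaw":1,"x":0,"y":0,"z":15,"roll":0},
    {"jaw":1,"x":0,"y":0,"z":15,"roll":0},
    {"jaw":1,"x":0,"y":0,"z":15,"roll":0},
    {"jaw":1,"x":0,"y":0,"z":15,"roll":0},
    {"jaw":1,"x":0,"y":0,"z":12,"roll":0},
    {"jaw":1,"x":0,"y":0,"z":8,"roll":0},
    {"jaw":1,"x":0,"y":0,"z":5,"roll":0},
    {"jaw":1,"x":0,"y":0,"z":0,"roll":0},
    {"jaw":0.6,"x":0,"y":0,"z":0,"roll":0},
    {"jaw":0.6,"x":0,"y":0,"z":0,"roll":0},
    {"jaw":0.6,"x":0,"y":0,"z":0,"roll":0},
    {"jaw":0.6,"x":0,"y":0,"z":0,"roll":0},
    {"jaw":0.6,"x":0,"y":0,"z":0,"roll":0},
    {"jaw":0.6,"x":0,"y":0,"z":0,"roll":0}
  ]
}}

```text
t: 20.1
tool_pos: [0.5357, -0.077, 0.0374]
orientation: [179.9, 0.0, 90.0]
ft_force: [0.0, -0.5, 1.4]
width: 0.0649
finger_force: 25.0
```

>>> {"op": "apply_moves", "data": {
  "motion": [
    {"jaw":0.6,"x":0,"y":0,"z":-5,"roll":0},
    {"jaw":0.6,"x":0,"y":0,"z":-15,"roll":0},
    {"jaw":0.6,"x":0,"y":0,"z":-20,"roll":0},
    {"jaw":0.6,"x":0,"y":0,"z":-15,"roll":0},
    {"jaw":0.6,"x":-5,"y":-6,"z":-5,"roll":0},
    {"jaw":0.6,"x":-12,"y":-12,"z":0,"roll":0},
    {"jaw":0.6,"x":-18,"y":-18,"z":0,"roll":0},
    {"jaw":0.6,"x":-20,"y":-20,"z":0,"roll":0},
    {"jaw":0.6,"x":-20,"y":-20,"z":0,"roll":0},
    {"jaw":0.6,"x":-18,"y":-18,"z":0,"roll":0},
    {"jaw":0.6,"x":-15,"y":-12,"z":0,"roll":0},
    {"jaw":0.6,"x":-8,"y":-7,"z":0,"roll":0},
    {"jaw":0.6,"x":0,"y":0,"z":0,"roll":0},
    {"jaw":0.6,"x":0,"y":0,"z":0,"roll":0}
  ]
}}

```text
t: 21.5
tool_pos: [0.422, -0.1928, 0.0966]
orientation: [-180.0, -0.1, 89.9]
ft_force: [0.5, 0.3, -0.8]
width: 0.0651
finger_force: 25.0
```

```bash
python3 - <<'E'
from h import *
s=observe();print(s['tool_pos'],s['width'])
b,_=snap('side');a,_=snap('scene')
cv2.imwrite('pics/p3.png',cv2.resize(np.hstack([b[60:260,180:400],a[120:320,180:400]])[...,::-1],(800,364)))
E
```

```text
[ 0.42200697 -0.19278306  0.0966176 ] 0.06506407291976968
```

View pics/p3.png

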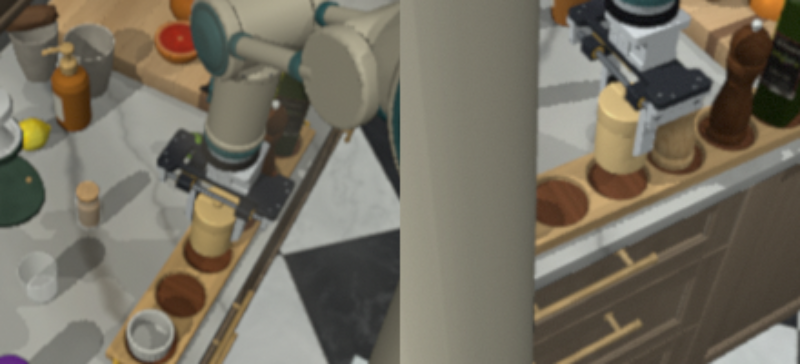

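Both mills stand in their wells, and the tall tin is over the next one. Lowering it now.

>>> {"op": "apply_moves", "data": {
  "motion": [
    {"jaw":0.6,"x":0,"y":0,"z":6,"roll":0},
    {"jaw":0.6,"x":0,"y":0,"z":10,"roll":0},
    {"jaw":0.6,"x":0,"y":0,"z":10,"roll":0},
    {"jaw":0.6,"x":0,"y":0,"z":8,"roll":0},
    {"jaw":0.6,"x":0,"y":0,"z":5,"roll":0},
    {"jaw":0.6,"x":0,"y":0,"z":4,"roll":0},
    {"jaw":0.6,"x":0,"y":0,"z":3,"roll":0},
    {"jaw":0.6,"x":0,"y":0,"z":1,"roll":0},
    {"jaw":0.6,"x":0,"y":0,"z":0,"roll":0},
    {"jaw":0.72,"x":0,"y":0,"z":0,"roll":0},
    {"jaw":0.8,"x":0,"y":0,"z":0,"roll":0},
    {"jaw":0.9,"x":0,"y":0,"z":0,"roll":0},
    {"jaw":1,"x":0,"y":0,"z":0,"roll":0},
    {"jaw":1,"x":0,"y":0,"z":0,"roll":0},
    {"jaw":1,"x":0,"y":0,"z":-10,"roll":0},
    {"jaw":1,"x":0,"y":0,"z":-20,"roll":0},
    {"jaw":1,"x":0,"y":0,"z":-25,"roll":0},
    {"jaw":1,"x":0,"y":0,"z":-25,"roll":0},
    {"jaw":1,"x":0,"y":0,"z":-20,"roll":0},
    {"jaw":1,"x":0,"y":0,"z":0,"roll":0}
  ]
}}

```text
t: 23.6
tool_pos: [0.4243, -0.1942, 0.1531]
orientation: [179.7, 0.2, 90.0]
ft_force: [1.2, -0.0, 0.5]
width: 0.0941
finger_force: 0.0
```

>>> {"op": "apply_moves", "data": {
  "motion": [
    {"jaw":1,"x":10,"y":0,"z":0,"roll":0},
    {"jaw":1,"x":20,"y":0,"z":0,"roll":0},
    {"jaw":1,"x":30,"y":0,"z":0,"roll":0},
    {"jaw":1,"x":30,"y":0,"z":0,"roll":0},
    {"jaw":1,"x":30,"y":0,"z":0,"roll":0},
    {"jaw":1,"x":30,"y":0,"z":0,"roll":0},
    {"jaw":1,"x":30,"y":0,"z":0,"roll":0},
    {"jaw":1,"x":30,"y":0,"z":0,"roll":0},
    {"jaw":1,"x":30,"y":0,"z":0,"roll":0},
    {"jaw":1,"x":30,"y":0,"z":0,"roll":0},
    {"jaw":1,"x":20,"y":0,"z":0,"roll":0},
    {"jaw":1,"x":12,"y":0,"z":0,"roll":0},
    {"jaw":1,"x":5,"y":0,"z":0,"roll":0},
    {"jaw":1,"x":0,"y":0,"z":0,"roll":0}
  ]
}}

```text
t: 25.0
tool_pos: [0.4218, 0.1142, 0.1494]
orientation: [-179.9, 0.0, 90.1]
ft_force: [-0.5, -0.6, 0.5]
width: 0.094
finger_force: 0.0
```

```bash
python3 - <<'E'
from loc import *
s=observe();print(s['tool_pos'])
p,d=snap('wrist'); a,_=snap('side'); cv2.imwrite('pics/w4.png',np.hstack([p,np.pad(a[40:240,180:430],((0,184),(0,0),(0,0)))])[...,::-1])
X,_=cloud('wrist'); P=X.reshape(-1,3); P=P[(np.hypot(P[:,0]-.421,P[:,1]-.116)<.045)&(P[:,2]>.05)&(P[:,2]<.066)]
print(len(P),cv2.minEnclosingCircle((P[:,:2]*1000).astype(np.float32)))
E
```

```text
[0.42176554 0.11419631 0.14937813]
3687 ((421.200927734375, 115.57137298583984), 33.6506233215332)
```

View pics/w4.png

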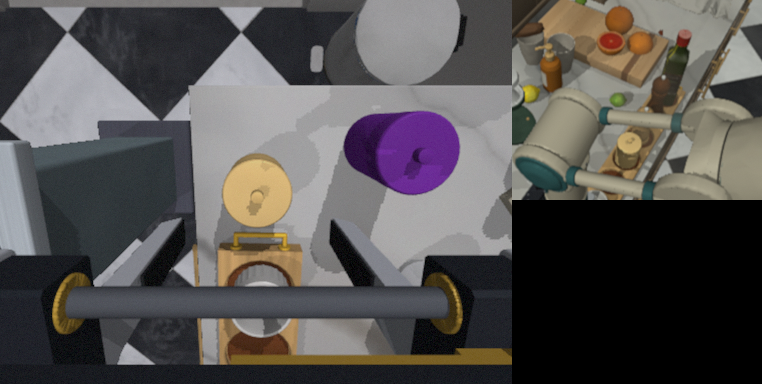

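The short tin at (257,190) is centred below the tool, and the tall tin is seated.

>>> {"op": "apply_moves", "data": {
  "motion": [
    {"jaw":1,"x":1,"y":0,"z":6,"roll":0},
    {"jaw":1,"x":0,"y":0,"z":15,"roll":0},
    {"jaw":1,"x":0,"y":0,"z":15,"roll":0},
    {"jaw":1,"x":0,"y":0,"z":15,"roll":0},
    {"jaw":1,"x":0,"y":0,"z":15,"roll":0},
    {"jaw":1,"x":0,"y":0,"z":15,"roll":0},
    {"jaw":1,"x":0,"y":0,"z":15,"roll":0},
    {"jaw":1,"x":0,"y":0,"z":13,"roll":0},
    {"jaw":1,"x":0,"y":0,"z":9,"roll":0},
    {"jaw":1,"x":0,"y":0,"z":6,"roll":0},
    {"jaw":1,"x":0,"y":0,"z":3,"roll":0},
    {"jaw":1,"x":0,"y":0,"z":0,"roll":0},
    {"jaw":0.6,"x":0,"y":0,"z":0,"roll":0},
    {"jaw":0.6,"x":0,"y":0,"z":0,"roll":0},
    {"jaw":0.6,"x":0,"y":0,"z":0,"roll":0},
    {"jaw":0.6,"x":0,"y":0,"z":0,"roll":0},
    {"jaw":0.6,"x":0,"y":0,"z":0,"roll":0},
    {"jaw":0.6,"x":0,"y":0,"z":0,"roll":0}
  ]
}}

```text
t: 26.9
tool_pos: [0.4221, 0.1151, 0.0232]
orientation: [-180.0, -0.0, 90.0]
ft_force: [-1.8, 0.9, 3.5]
width: 0.0648
finger_force: 25.0
```

>>> {"op": "apply_moves", "data": {
  "motion": [
    {"jaw":0.6,"x":0,"y":0,"z":-5,"roll":0},
    {"jaw":0.6,"x":0,"y":0,"z":-15,"roll":0},
    {"jaw":0.6,"x":0,"y":0,"z":-20,"roll":0},
    {"jaw":0.6,"x":0,"y":0,"z":-20,"roll":0},
    {"jaw":0.6,"x":0,"y":0,"z":-20,"roll":0},
    {"jaw":0.6,"x":-5,"y":1.5,"z":-10,"roll":0},
    {"jaw":0.6,"x":-14,"y":0,"z":0,"roll":0},
    {"jaw":0.6,"x":-20,"y":0,"z":0,"roll":0},
    {"jaw":0.6,"x":-25,"y":0,"z":0,"roll":0},
    {"jaw":0.6,"x":-25,"y":0,"z":0,"roll":0},
    {"jaw":0.6,"x":-25,"y":0,"z":0,"roll":0},
    {"jaw":0.6,"x":-25,"y":0,"z":0,"roll":0},
    {"jaw":0.6,"x":-25,"y":0,"z":0,"roll":0},
    {"jaw":0.6,"x":-20,"y":0,"z":0,"roll":0},
    {"jaw":0.6,"x":-20,"y":0,"z":0,"roll":0},
    {"jaw":0.6,"x":-10,"y":0,"z":0,"roll":0},
    {"jaw":0.6,"x":-5,"y":0,"z":0,"roll":0},
    {"jaw":0.6,"x":0,"y":0,"z":0,"roll":0},
    {"jaw":0.6,"x":0,"y":0,"z":0,"roll":0}
  ]
}}

```text
t: 28.8
tool_pos: [0.4236, -0.1033, 0.1128]
orientation: [-180.0, -0.0, 90.0]
ft_force: [1.0, -0.2, -2.2]
width: 0.0649
finger_force: 25.0
```

```bash
python3 - <<'E'
from h import *
s=observe();print(s['tool_pos'],s['width'])
b,_=snap('side');a,_=snap('scene')
cv2.imwrite('pics/p4.png',cv2.resize(np.hstack([b[60:280,180:400],a[120:340,180:400]])[...,::-1],(800,400)))
E
```

```text
[ 0.42358522 -0.10332553  0.11278446] 0.06485497482959879
```

View pics/p4.png

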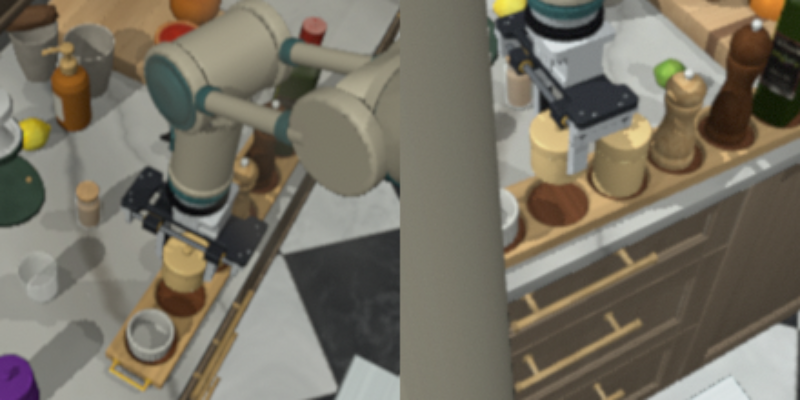

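The short tin hangs over the last empty well, and the other three stand upright. Lowering it now.

>>> {"op": "apply_moves", "data": {
  "motion": [
    {"jaw":0.6,"x":-0.5,"y":0,"z":8,"roll":0},
    {"jaw":0.6,"x":0,"y":0,"z":13,"roll":0},
    {"jaw":0.6,"x":0,"y":0,"z":13,"roll":0},
    {"jaw":0.6,"x":0,"y":0,"z":13,"roll":0},
    {"jaw":0.6,"x":0,"y":0,"z":10,"roll":0},
    {"jaw":0.6,"x":0,"y":0,"z":8,"roll":0},
    {"jaw":0.6,"x":0,"y":0,"z":6,"roll":0},
    {"jaw":0.6,"x":0,"y":0,"z":4,"roll":0},
    {"jaw":0.6,"x":0,"y":0,"z":2,"roll":0},
    {"jaw":0.6,"x":0,"y":0,"z":0,"roll":0},
    {"jaw":0.72,"x":0,"y":0,"z":0,"roll":0},
    {"jaw":0.8,"x":0,"y":0,"z":0,"roll":0},
    {"jaw":0.9,"x":0,"y":0,"z":0,"roll":0},
    {"jaw":1,"x":0,"y":0,"z":0,"roll":0},
    {"jaw":1,"x":0,"y":0,"z":0,"roll":0},
    {"jaw":1,"x":0,"y":0,"z":-10,"roll":0},
    {"jaw":1,"x":0,"y":0,"z":-20,"roll":0},
    {"jaw":1,"x":0,"y":0,"z":-30,"roll":0},
    {"jaw":1,"x":0,"y":0,"z":-30,"roll":0},
    {"jaw":1,"x":0,"y":0,"z":-30,"roll":0}
  ]
}}

```text
t: 30.9
tool_pos: [0.4237, -0.1044, 0.1578]
orientation: [180.0, 0.0, 90.0]
ft_force: [-0.1, -0.1, 0.2]
width: 0.0937
finger_force: 0.0
```

>>> {"op": "apply_moves", "data": {
  "motion": [
    {"jaw":1,"x":10,"y":0,"z":-20,"roll":0},
    {"jaw":1,"x":20,"y":0,"z":-20,"roll":0},
    {"jaw":1,"x":30,"y":0,"z":-20,"roll":0},
    {"jaw":1,"x":30,"y":0,"z":0,"roll":0},
    {"jaw":1,"x":30,"y":0,"z":0,"roll":0},
    {"jaw":1,"x":30,"y":0,"z":0,"roll":0},
    {"jaw":1,"x":30,"y":0,"z":0,"roll":0},
    {"jaw":1,"x":30,"y":0,"z":0,"roll":0},
    {"jaw":1,"x":30,"y":0,"z":0,"roll":0},
    {"jaw":1,"x":30,"y":0,"z":0,"roll":0},
    {"jaw":1,"x":30,"y":0,"z":0,"roll":0},
    {"jaw":1,"x":30,"y":0,"z":0,"roll":0},
    {"jaw":1,"x":30,"y":0,"z":0,"roll":0},
    {"jaw":1,"x":30,"y":0,"z":0,"roll":0},
    {"jaw":1,"x":30,"y":0,"z":0,"roll":0},
    {"jaw":1,"x":30,"y":0,"z":0,"roll":0},
    {"jaw":1,"x":10,"y":0,"z":0,"roll":0},
    {"jaw":1,"x":0,"y":0,"z":0,"roll":0},
    {"jaw":1,"x":0,"y":0,"z":0,"roll":0}
  ]
}}

```text
t: 32.8
tool_pos: [0.4236, 0.3546, 0.2161]
orientation: [-180.0, 0.1, 90.0]
ft_force: [0.6, 0.0, 0.6]
width: 0.0938
finger_force: 0.0
```

```bash
python3 - <<'E'
from h import *
s=observe();print(s['tool_pos'])
b,_=snap('side');a,_=snap('scene')
cv2.imwrite('pics/p5.png',cv2.resize(np.hstack([b[60:300,170:420],a[80:320,180:430]])[...,::-1],(800,384)))
E
```

```text
[0.42360796 0.35456425 0.21613496]
```

View pics/p5.png

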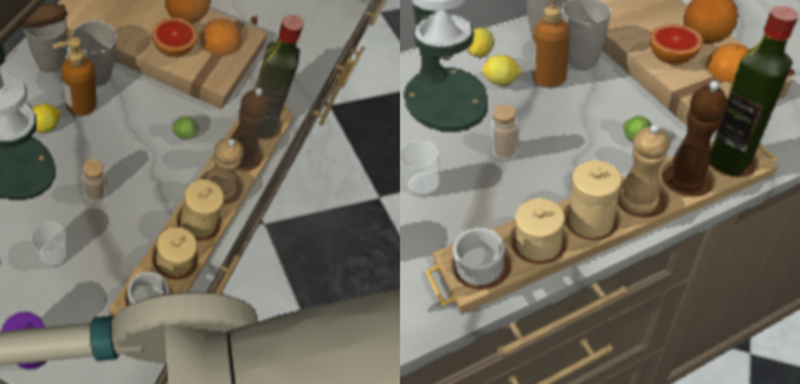

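All six stand upright and step down in height from the bottle to the ramekin. I'll check that they are seated by their top heights before handing in.

```bash
python3 - <<'E'
from h import *
P=cloud('scene')[0].reshape(-1,3)
ok=True
for c,h in [((.42,-.370),.202),((.421,-.282),.162),((.422,-.193),.118),((.4235,-.104),.083)]:
    t=np.nanmax(P[np.hypot(P[:,0]-c[0],P[:,1]-c[1])<.03,2]); print(t,h); ok&=abs(t-h)<.006
if ok: print(hand_in())
E
```

```text
0.20276329285008982 0.202
0.16233493902956408 0.162
0.11980453949718972 0.118
0.08547056860906188 0.083
the job is handed in; nothing more can be done
None
```

The job is handed in at about 33 s of robot time: pepper mill, salt mill, tall tin and short tin stand upright in the four wells, stepping down from the oil bottle to the ramekin, with measured tops within 3 mm of a seated fit.

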